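# Gauge a dowel and mark its size

### The arm

A 6-joint arm with a two-finger parallel gripper is mounted at the origin on the work surface. World frame = base frame: x ahead of the robot, y to its left, z up, the work surface at z = 0. Lengths are in m, angles in degrees, forces in N, time in s.
With the tool pointing down it reaches from about 0.35 to 0.975 m from the base axis. Payload 4.9 kg.
Tool frame: the origin (TCP) lies midway between the tips of the shut fingers; the grasp point (between the pads) lies ctrl.grip_depth behind it (ctrl.grip_depth is the distance from the TCP to the grasp point, in m); z points along the fingers, y is the line along which they close (so a half turn about z gives the same grasp; the last joint's range is limited). The gripper opens to 85 mm and grips with 20 to 120 N. Pads are 22 mm wide; open, the fingers measure 114 mm over their backs; the gripper's body (76 mm by 85 mm) begins 54 mm behind the grasp point. The pads swing forward as they close: fully open they stand 13 mm farther back than shut.
Start: joints at [-78.266, 3.019, 92.412, -0, 84.569, -6.818], TCP at [0.199, -0.593, 0.231] pointing down, gripper open.
Joint ranges: [-172.51, 172.51], [-57.92, 126.97], [3.15, 148.05], [-58.71, 238.71], [5.1, 150.11], [-179.66, 179.66]. Speed limits (degrees/s): [147.25, 147.25, 180, 180, 180, 180].

### API

Orientations are given as a 3x3 rotation matrix whose columns are the frame's x, y, z axes.
In Python, from workcell import monitor, viewer, workorder, ctrl gives the robot as it stands.
- The arm moves only by the tool arm_command, never from a script. Its arguments are lists of equal length, an entry for each row: "xyz": the shift along the tool's x, y, z in m, a list of three; "turn": the turn about the tool's z in rad; "hand": the finger opening in m, from 0 to 0.0854. In form: {"xyz": [[tx, ty, tz], ...], "turn": [turn, ...], "hand": [hand, ...]}. A call has 1 to 5 rows; each row is the pose to reach, as a shift and turn from the pose commanded when the call began, along the tool's axes at that moment; what a row does not reach only later rows make up. A row lasts 1/12 s, in which the tool goes at most 41.7 mm and 7.16 degrees, less where a joint would pass 70% of its speed; a pose out of reach is approached as far as the arm can. A call with a gripper value outside its range is refused whole. The fingers move at their own pace and stop on an object; the grip force is fixed at half the most. Time passes only in rows, so rows that repeat a pose let the fingers close. It gives the time, the measured TCP pose, the force, the opening and the grip force at its end, in the units of the state.
- monitor.state(): the state, without advancing time (a new reading comes with each control period).
- viewer.capture(name): name is "scene" or "side" or "wrist"; returns the picture (400x640x3 uint8, red, green, blue); there is no depth.
- viewer.camera_model(name): a dict with "K" (3x3 intrinsics, pixels), "R" (3x3) and "t" (3): a world point X has camera coordinates R X + t. Camera axes: x right, y down, z forward; pixel columns grow to the right and rows downward; lengths in m; the calibration is good to about 2 mm. A picture is of the moment at which its call begins: read the wrist's pose just before it. camera_model takes no time and is no camera call; for the wrist camera it gives the pose at the moment of the call.
- workorder.sign_off(): hands the job in; it is judged then, once.
The state is a dict: "time_s": time; "joint_pos": joint angles; "joint_velocities": joint speeds; "joint_torque": joint torques, N m; "position": TCP position; "eef_rot": TCP orientation; "wrist_force": force on the tool from outside, world axes, zero at the start; "moment": the same for the moment, N m; "finger_gap": finger opening in m; "grasp_force": force on a finger pad.
Only numpy, scipy, OpenCV 4.12 (cv2) and the standard library are available. Lean on these libraries where they do the work, as an engineer would, in place of code of your own. Each camera call takes 0.05 s, during which the arm holds its last target. There are 200 camera calls.

### The job

Take the dowel that lies in the red trough of the sloping rack and stand it, fully home, in the hole of the dowel gauge that matches its thickness (the smallest hole that it fits); the hole strip is not exactly in its place, so feel for the hole and do not force it. Then, with the dowel left standing there, slide the red cursor until its pointer is in line with the dowel, and let go. Leave the other two dowels in the rack and do not knock the bottle, the hammer or the green offcut about.

Things in the scene. Friction and masses are not known exactly. Their poses are not given: they have to be found in the camera images.
- gauge: Dowel gauge fixed to the bench: base 160 (x) x 300 (y) mm. Behind the origin (+x 40 mm) a 245 mm long wooden strip with a row of five holes lies between two dark end cheeks; in front (-x 45 mm) is an aluminium track. Tops of strip and track are 60 mm above the bench. Origin: centre of underside; x away from the robot, y along the row to the bigger holes, z up.
- row_mid (a point): Nominal centre of the middle (25 mm) hole's mouth, 60 mm above the bench; axes as the gauge. Holes for 15, 20, 25, 30, 35 mm dowels lie 45 mm apart towards +y, each 1 mm wider than its dowel, mouth chamfer 1 mm, 40 mm deep, flat floor. But the strip was clamped by eye: all its holes sit up to 10 mm off nominal along y, either way (not across), not measured; it stays there.
- cursor (a joint): Position of the red cursor along its track, in m, growing towards the bigger holes (+y of the gauge), range 0 to 0.2. It is level with the nominal places of the 15, 20, 25, 30, 35 mm holes at 0.010, 0.055, 0.100, 0.145, 0.190 (the strip is off by up to 0.010). It slides with about 1.5 N of friction and stays where it is left.
- cursor_top (a point): Centre of the top face of the cursor's red grip, a block 28 mm (gauge x) by 20 mm (gauge y) by 40 mm high standing on the track, its top 100 mm above the bench; a thin pointer runs from its middle to the edge of the hole strip; each hole has a black line on the strip at its centre. Axes as the gauge.
- rack: Sloping rack fixed to the bench, 150 (x) x 250 (y) mm, three V troughs at y -80, 0, +80 mm. Origin: centre of underside; x away from the robot, z up. One dowel lies in each trough, leaning 40 degrees (0.698 rad) from vertical towards the robot (-x), lower end on a stop, its upper 60 mm free of the trough.
- red_trough (a point): Lower end of the V bottom of the red-painted trough, the one at +y of the rack (the robot's left); the other two are plain wood. 30 mm above the bench. The V is 90 degrees and 100 mm long.
- foot_20 (a point): Centre of the lower end face of the 20 mm dowel: a plain light wood rod 20 mm in diameter, 160 mm long, about 35 g, ends chamfered 1.5 mm. z runs along the rod's axis to the upper end. Any of the three dowels may lie in any of the troughs.
- dowel_20: The same 20 mm dowel as a loose body; its origin is level with the foot but 14.1 mm to the side of the axis (axis at +x of it), so aim by the foot and head points. z along the rod, foot to head.
- head_20 (a point): Centre of the upper end face of the 20 mm dowel, 160 mm along its axis from the foot.
- foot_25 (a point): Centre of the lower end face of the 25 mm dowel: a plain light wood rod 25 mm in diameter, 160 mm long, about 55 g, ends chamfered 1.5 mm. z runs along the rod's axis to the upper end. Any of the three dowels may lie in any of the troughs.
- dowel_25: The same 25 mm dowel as a loose body; its origin is level with the foot but 17.7 mm to the side of the axis (axis at +x of it), so aim by the foot and head points. z along the rod, foot to head.
- head_25 (a point): Centre of the upper end face of the 25 mm dowel, 160 mm along its axis from the foot.
- foot_30 (a point): Centre of the lower end face of the 30 mm dowel: a plain light wood rod 30 mm in diameter, 160 mm long, about 79 g, ends chamfered 1.5 mm. z runs along the rod's axis to the upper end. Any of the three dowels may lie in any of the troughs.
- dowel_30: The same 30 mm dowel as a loose body; its origin is level with the foot but 21.2 mm to the side of the axis (axis at +x of it), so aim by the foot and head points. z along the rod, foot to head.
- head_30 (a point): Centre of the upper end face of the 30 mm dowel, 160 mm along its axis from the foot.
- glue: Yellow glue bottle, 60 mm across, 170 mm tall, loose bystander. Origin: centre of its underside.
- hammer: Hammer lying on the bench, 260 mm long, loose bystander. Origin: middle of its length, on the bench; x runs towards the head.
- offcut: Green painted offcut of wood, 90 x 50 x 30 mm, loose bystander. Origin: centre of its underside.
Things that resemble listed ones, but are neither listed nor needed, are in the scene too. Leave any yellow look-alike of the dowel_30 alone.

How it is judged (in metres and radians):
On the way, in this order (a step that is already met when the one before it is completed fails the run):
1. the dowel from the red trough stands fully home in its matching hole, the other two still in their troughs (((x of foot_20 in the frame of gauge between 0.034 and 0.046 m and y of foot_20 in the frame of gauge between -0.061 and -0.029 m and z of foot_20 in the frame of gauge below 0.025 m and angle between foot_20's own z axis and vertical below 0.06 rad and distance of each of foot_25, foot_30 from where it was at the start of the episode below 0.015 m and not (distance between foot_25 and red_trough below 0.045 m) and not (distance between foot_30 and red_trough below 0.045 m)) or (x of foot_25 in the frame of gauge between 0.034 and 0.046 m and y of foot_25 in the frame of gauge between -0.016 and 0.016 m and z of foot_25 in the frame of gauge below 0.025 m and angle between foot_25's own z axis and vertical below 0.06 rad and distance of each of foot_20, foot_30 from where it was at the start of the episode below 0.015 m and not (distance between foot_20 and red_trough below 0.045 m) and not (distance between foot_30 and red_trough below 0.045 m)) or (x of foot_30 in the frame of gauge between 0.034 and 0.046 m and y of foot_30 in the frame of gauge between 0.029 and 0.061 m and z of foot_30 in the frame of gauge below 0.025 m and angle between foot_30's own z axis and vertical below 0.06 rad and distance of each of foot_20, foot_25 from where it was at the start of the episode below 0.015 m and not (distance between foot_20 and red_trough below 0.045 m) and not (distance between foot_25 and red_trough below 0.045 m)))), for 0.2 s.
2. the cursor's pointer is in line with the dowel, the dowel still standing in it (((x of foot_20 in the frame of gauge between 0.034 and 0.046 m and y of foot_20 in the frame of gauge between -0.061 and -0.029 m and z of foot_20 in the frame of gauge below 0.025 m and angle between foot_20's own z axis and vertical below 0.06 rad and distance of each of foot_25, foot_30 from where it was at the start of the episode below 0.015 m and not (distance between foot_25 and red_trough below 0.045 m) and not (distance between foot_30 and red_trough below 0.045 m) and y of foot_20 in the frame of cursor_top between -0.006 and 0.006 m) or (x of foot_25 in the frame of gauge between 0.034 and 0.046 m and y of foot_25 in the frame of gauge between -0.016 and 0.016 m and z of foot_25 in the frame of gauge below 0.025 m and angle between foot_25's own z axis and vertical below 0.06 rad and distance of each of foot_20, foot_30 from where it was at the start of the episode below 0.015 m and not (distance between foot_20 and red_trough below 0.045 m) and not (distance between foot_30 and red_trough below 0.045 m) and y of foot_25 in the frame of cursor_top between -0.006 and 0.006 m) or (x of foot_30 in the frame of gauge between 0.034 and 0.046 m and y of foot_30 in the frame of gauge between 0.029 and 0.061 m and z of foot_30 in the frame of gauge below 0.025 m and angle between foot_30's own z axis and vertical below 0.06 rad and distance of each of foot_20, foot_25 from where it was at the start of the episode below 0.015 m and not (distance between foot_20 and red_trough below 0.045 m) and not (distance between foot_25 and red_trough below 0.045 m) and y of foot_30 in the frame of cursor_top between -0.006 and 0.006 m))), for 0.2 s.
At the end, for the whole second after the job is handed in: The red trough's dowel stands in the hole of its own size, within 0.06 rad of upright, its foot within 5 mm of the hole's floor (below 25 mm over the bench); the cursor is within 6 mm of the dowel's axis along the row; the other two dowels are within 15 mm of where they lay, in the plain troughs (((x of foot_20 in the frame of gauge between 0.034 and 0.046 m and y of foot_20 in the frame of gauge between -0.061 and -0.029 m and z of foot_20 in the frame of gauge below 0.025 m and angle between foot_20's own z axis and vertical below 0.06 rad and distance of each of foot_25, foot_30 from where it was at the start of the episode below 0.015 m and not (distance between foot_25 and red_trough below 0.045 m) and not (distance between foot_30 and red_trough below 0.045 m) and y of foot_20 in the frame of cursor_top between -0.006 and 0.006 m) or (x of foot_25 in the frame of gauge between 0.034 and 0.046 m and y of foot_25 in the frame of gauge between -0.016 and 0.016 m and z of foot_25 in the frame of gauge below 0.025 m and angle between foot_25's own z axis and vertical below 0.06 rad and distance of each of foot_20, foot_30 from where it was at the start of the episode below 0.015 m and not (distance between foot_20 and red_trough below 0.045 m) and not (distance between foot_30 and red_trough below 0.045 m) and y of foot_25 in the frame of cursor_top between -0.006 and 0.006 m) or (x of foot_30 in the frame of gauge between 0.034 and 0.046 m and y of foot_30 in the frame of gauge between 0.029 and 0.061 m and z of foot_30 in the frame of gauge below 0.025 m and angle between foot_30's own z axis and vertical below 0.06 rad and distance of each of foot_20, foot_25 from where it was at the start of the episode below 0.015 m and not (distance between foot_20 and red_trough below 0.045 m) and not (distance between foot_25 and red_trough below 0.045 m) and y of foot_30 in the frame of cursor_top between -0.006 and 0.006 m))); the robot touches nothing.
It fails at once if the dowel is forced: it presses on the gauge with more than 60 N (contact force between any of dowel_20, dowel_25, dowel_30 and gauge above 60 N).
It fails at once if the glue is knocked more than 30 mm from its place (distance of glue from where it was at the start of the episode above 0.03 m).
It fails at once if the hammer is knocked more than 30 mm from its place (distance of hammer from where it was at the start of the episode above 0.03 m).
It fails at once if the offcut is knocked more than 30 mm from its place (distance of offcut from where it was at the start of the episode above 0.03 m).
It fails at once if the glue bottle is tipped over (angle between glue's own z axis and vertical above 0.5 rad).
It also fails if it takes over 61 s, if anything falls off the work surface, if the arm or the gripper's body presses on something with over 40 N, if the wrist force passes 120 N, or if a joint passes its speed limit or range.

## Working session

There is one attempt and no reset: what is moved stays moved. The work goes in short steps, Python scripts to look and compute and a tool call to move; the robot and the scene stay as the last step left them, time stands still between calls to the robot, and variables do not carry over. Pictures are saved under pics/ and viewed, at most 10 in all, crops included, and the job is handed in when it is done.

Besides the shell and the picture viewer there is one more tool, called after ">>>" as a command line: name --pt "numbers of a row" for each row, then --argument value for the rest. arm_command: Moves the arm, as the interface text tells. Its arguments: {"type":"object","properties":{"xyz":{"type":"array","items":{"type":"array","items":{"type":"number"}}},"turn":{"type":"array","items":{"type":"number"}},"hand":{"type":"array","items":{"type":"number"}}},"required":["xyz","turn","hand"]}

```bash
mkdir -p pics
cat > h.py <<'E'
import numpy as np, cv2
from workcell import monitor, viewer, workorder, ctrl
def cap(n,f):
    im=viewer.capture(n); cv2.imwrite(f'pics/{f}.png',im[:,:,::-1]); return im
def ray(n,u,v,m=None):
    m=m or viewer.camera_model(n); K,R,t=[np.array(m[k],float) for k in('K','R','t')]
    d=R.T@np.linalg.solve(K,[u,v,1.]); return -R.T@t,d/np.linalg.norm(d)
def plane(n,u,v,z,m=None):
    c,d=ray(n,u,v,m); return c+d*(z-c[2])/d[2]
def tri(a,b):
    A=0;B=0
    for c,d in(a,b):
        P=np.eye(3)-np.outer(d,d);A=A+P;B=B+P@c
    X=np.linalg.solve(A,B); return X,[float(np.linalg.norm((np.eye(3)-np.outer(d,d))@(X-c))) for c,d in(a,b)]
def proj(n,X,m=None):
    m=m or viewer.camera_model(n); p=np.array(m['K'])@(np.array(m['R'])@np.array(X)+np.array(m['t'])); return p[:2]/p[2]
E
python3 - <<'E'
from h import *
a=cap('scene','scene1');b=cap('side','side1')
np.set_printoptions(precision=3,suppress=True)
for n in('scene','side','wrist'):
    m=viewer.camera_model(n);print(n,np.array(m['K']).tolist(),(-np.array(m['R']).T@np.array(m['t'])),np.array(m['R'])[2])
s=monitor.state();print(s['time_s'],s['position'],s['eef_rot'],ctrl.grip_depth,s['finger_gap'])
E
```

```text
scene [[365.5806139899175, 0.0, 318.2572363890181], [0.0, 365.5806139899175, 196.91822088883524], [0.0, 0.0, 1.0]] [ 1.231 -0.643  0.819] [-0.584  0.479 -0.655]
side [[444.5516751454462, 0.0, 315.0271613648047], [0.0, 444.5516751454462, 202.0633310214977], [0.0, 0.0, 1.0]] [0.39  0.699 0.865] [ 0.187 -0.726 -0.662]
wrist [[279.60601843966714, 0.0, 320.01604697035475], [0.0, 279.60601843966714, 196.23941903963924], [0.0, 0.0, 1.0]] [ 0.277 -0.567  0.373] [-0.303 -0.1   -0.948]
0.1 [ 0.199 -0.592  0.23 ] [[ 0.948  0.318 -0.   ]
 [ 0.318 -0.948  0.002]
 [ 0.    -0.002 -1.   ]] 0.0187 0.0850736071738077
```

View pics/scene1.png

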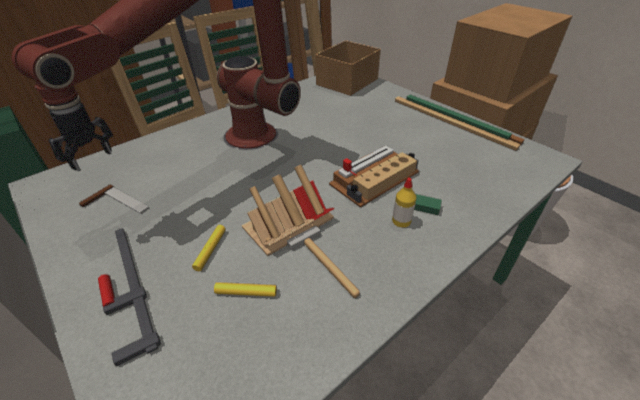

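View pics/side1.png

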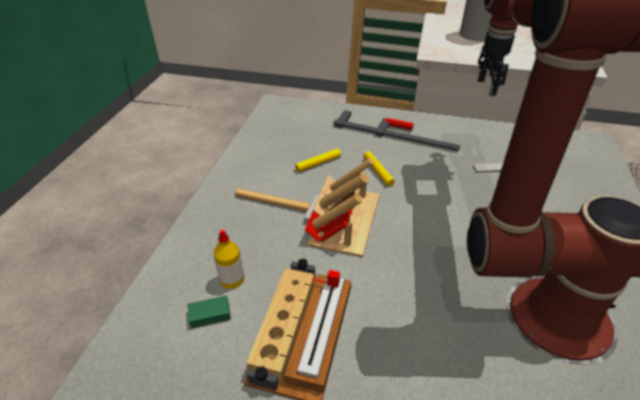

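Candidates for the wanted dowel: the dowel in the red trough (scene ~(310,190), side ~(337,208)), the dowels in the plain troughs (scene (285,200), (262,212)), and the yellow look-alikes lying at scene (209,247) and (245,290). I choose the red-trough one and check it in one close crop.

Run:
```python
from h import *
a=cv2.imread('pics/scene1.png');b=cv2.imread('pics/side1.png')
A=cv2.resize(a[145:265,235:435],None,fx=4,fy=4,interpolation=cv2.INTER_CUBIC)[:, :800]
cv2.imwrite('pics/c1.png',A)
B=cv2.resize(b[150:400,230:410],(576,800),interpolation=cv2.INTER_CUBIC)
cv2.imwrite('pics/c2.png',np.rot90(B).copy())
```

```text
(no output)
```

View pics/c1.png

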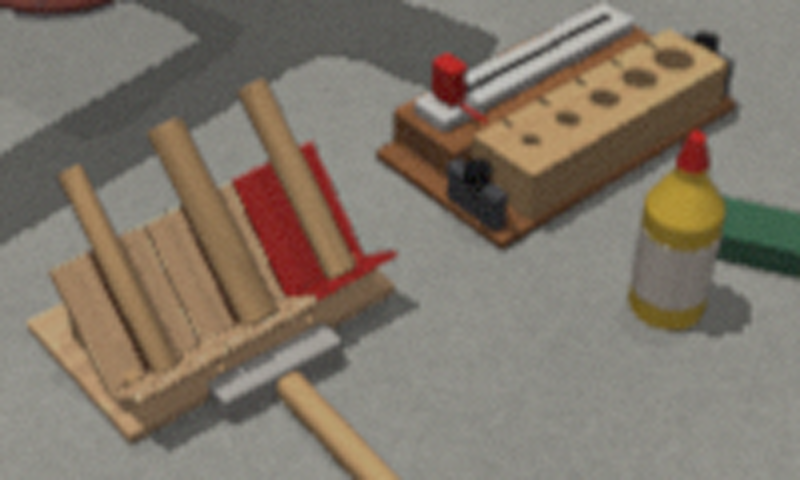

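View pics/c2.png

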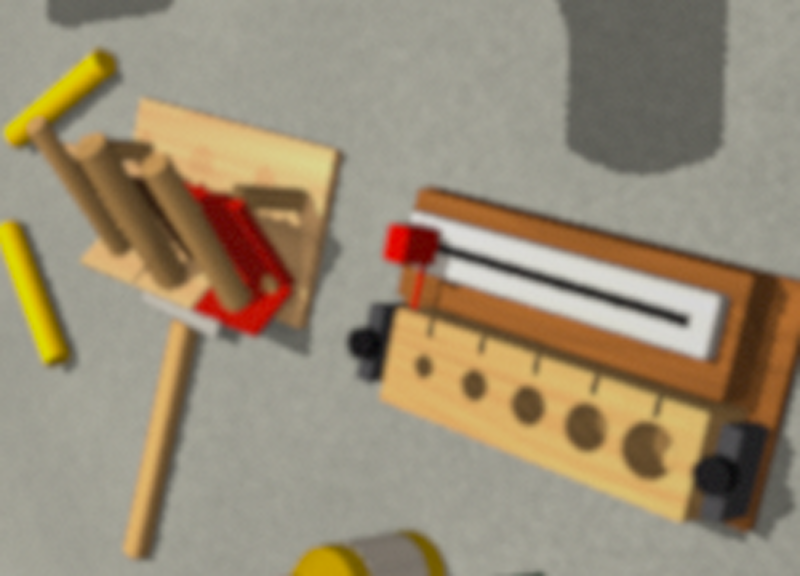

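Red-trough dowel: head at crop1 (254,88) / crop2 (157,165), foot at crop1 (340,268); it's the middle thickness (left one is thinner, centre one thicker), so probably 25 mm. Holes sit in crop2 along (424,366)…(647,450), the cursor grip is at crop2 (410,243), and the pointer and black lines are visible.

Run:
```python
from h import *
np.set_printoptions(precision=4,suppress=True)
S=lambda c,r:('scene',235+c/4,145+r/4)
D=lambda c,r:('side',230+(575-r)/3.2,150+c/3.2)
T=lambda a,b:tri(ray(*S(*a)),ray(*D(*b)))
print('head',T((254,90),(157,168)));print('foot',T((340,268),(235,300)))
print('head30',T((170,130),(90,148)));print('head20',T((72,175),(38,125)))
hs=[plane(*D(c,r),.06) for c,r in((424,366),(474,386),(528,405),(585,427),(647,450))]
for h in hs:print('hole side',h)
for c,r in((531,140),(567,119),(604,98),(640,78),(675,58)):print('hole scene',plane(*S(c,r),.06))
for a,b in(((604,98),(528,405)),((531,140),(424,366)),((675,58),(647,450))):print('tri',T(a,b))
print('cursor top',plane(*D(398,243),.1),plane(*S(448,65),.1),T((448,65),(398,243)))
# base corners on bench
print('gauge base corner', plane(*S(505,242),.0), plane(*S(735,105),0.015), plane(*S(378,155),.015))
print('track ends',plane(*D(413,213),.06),plane(*D(722,295),.06),plane(*D(708,358),.06))
print('strip',plane(*D(400,308),.06),plane(*D(382,400),.06),plane(*D(710,412),.06),plane(*D(685,520),.06))
print('glue',plane(*S(665,315),0),'hammer head',plane(*S(275,380),.0))
print('pointer/lines',[plane(*D(c,r),.06) for c,r in((418,305),(431,327),(483,345),(536,364),(596,384),(658,405))])
```

```text
head (array([ 0.4935, -0.1149,  0.1548]), [0.0003580743056477947, 0.00035807430564783696])
foot (array([ 0.5983, -0.119 ,  0.0447]), [0.00015061146880227216, 0.00015061146880222286])
head30 (array([ 0.4928, -0.1943,  0.1575]), [0.0019473222330921712, 0.0019473222330920778])
head20 (array([ 0.4856, -0.2747,  0.1532]), [0.0011643497407979476, 0.0011643497407978253])
hole side [0.5934 0.0938 0.06  ]
hole side [0.5949 0.1385 0.06  ]
hole side [0.5948 0.1833 0.06  ]
hole side [0.5958 0.2278 0.06  ]
hole side [0.5964 0.2727 0.06  ]
hole scene [0.5968 0.0916 0.06  ]
hole scene [0.5968 0.1352 0.06  ]
hole scene [0.5974 0.181  0.06  ]
hole scene [0.5984 0.2266 0.06  ]
hole scene [0.5988 0.2731 0.06  ]
tri (array([0.5956, 0.1826, 0.0583]), [0.00046708389511901534, 0.0004670838951190656])
tri (array([0.5945, 0.093 , 0.0582]), [0.0008167254578520281, 0.0008167254578520113])
tri (array([0.5974, 0.2731, 0.0595]), [0.0011494787140574646, 0.001149478714057403])
cursor top [0.5075 0.0823 0.1   ] [0.5131 0.0738 0.1   ] (array([0.5083, 0.0785, 0.0952]), [6.834914268780686e-05, 6.834914268800256e-05])
gauge base corner [0.6278 0.0351 0.    ] [0.6449 0.3109 0.015 ] [0.4862 0.0194 0.015 ]
track ends [0.4899 0.0584 0.06  ] [0.4916 0.297  0.06  ] [0.5302 0.2975 0.06  ]
strip [0.5587 0.063  0.06  ] [0.6281 0.0627 0.06  ] [0.5612 0.3064 0.06  ] [0.6296 0.3068 0.06  ]
glue [0.7701 0.069  0.    ] hammer head [ 0.6235 -0.205   0.    ]
pointer/lines [array([0.5527, 0.0783, 0.06  ]), array([0.5649, 0.0932, 0.06  ]), array([0.5656, 0.139 , 0.06  ]), array([0.5666, 0.1828, 0.06  ]), array([0.5668, 0.2289, 0.06  ]), array([0.5671, 0.2731, 0.06  ])]
```

>>> arm_command --pt "0.031 -0.025 0" --pt "0.062 -0.05 0" --pt "0.093 -0.075 0" --pt "0.124 -0.1 0" --pt "0.155 -0.125 0" --turn '[0.1,0.2,0.323,0.323,0.323]' --hand '[0.055,0.055,0.055,0.055,0.055]'

```text
time_s: 0.52
position: [0.3064, -0.4228, 0.2306]
eef_rot: [[1.0, -0.0, -0.0], [-0.0, -1.0, 0.001], [-0.0, -0.001, -1.0]]
wrist_force: [0.1, -0.0, -0.2]
finger_gap: 0.0549
grasp_force: 0.0
```

>>> arm_command --pt "0.024 -0.032 0" --pt "0.048 -0.064 0" --pt "0.072 -0.096 0" --pt "0.096 -0.128 0" --pt "0.12 -0.16 0" --turn '[0,0,0,0,0]' --hand '[0.055,0.055,0.055,0.055,0.055]'

```text
time_s: 0.93
position: [0.4264, -0.2626, 0.231]
eef_rot: [[1.0, 0.001, -0.0], [0.001, -1.0, 0.0], [-0.0, -0.0, -1.0]]
wrist_force: [0.8, -0.5, -0.6]
finger_gap: 0.055
grasp_force: 0.0
```

>>> arm_command --pt "0.021 -0.036 0" --pt "0.042 -0.073 0" --pt "0.062 -0.11 0" --pt "0.083 -0.146 0" --pt "0.083 -0.146 0" --turn '[0,0,0,0,0]' --hand '[0.055,0.055,0.055,0.055,0.055]'

```text
time_s: 1.35
position: [0.5107, -0.1128, 0.2308]
eef_rot: [[1.0, 0.008, 0.0], [0.008, -1.0, 0.003], [0.001, -0.003, -1.0]]
wrist_force: [-0.5, 0.7, 0.3]
finger_gap: 0.055
grasp_force: 0.0
```

Run:
```python
from h import *
np.set_printoptions(precision=4,suppress=True)
m=viewer.camera_model('wrist')
a=cap('wrist','w1')
print(monitor.state()['position'],proj('wrist',[.4935,-.115,.155],m),proj('wrist',[.51,-.116,.136],m),proj('wrist',[.596,-.117,.032],m))
```

```text
[ 0.5097 -0.1151  0.2307] [321.6068 225.3081] [322.8362 199.7652] [323.9034  99.7555]
```

View pics/w1.png

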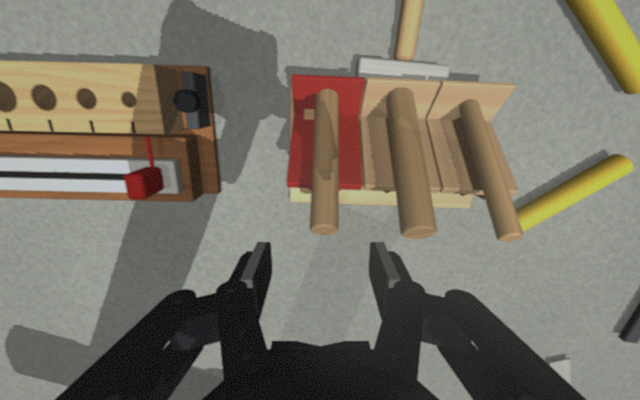

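The wrist view shows the red-trough dowel's head at (324,226), foot at (326,95), midway between the open fingers (pads at u≈262 and 378); clear of the neighbour at u≈405. Descending and closing.

>>> arm_command --pt "0 0.001 0.035" --pt "0 0.0015 0.07" --pt "0 0.0015 0.1" --pt "0 0.0015 0.115" --pt "0 0.0015 0.115" --turn '[0,0,0,0,0]' --hand '[0.055,0.055,0.055,0.055,0.055]'

```text
time_s: 1.82
position: [0.5048, -0.1196, 0.1108]
eef_rot: [[1.0, -0.001, -0.009], [-0.001, -1.0, 0.003], [-0.009, -0.003, -1.0]]
wrist_force: [-0.5, -0.2, 0.2]
finger_gap: 0.0549
grasp_force: 0.0
```

>>> arm_command --pt "0 0 0" --pt "0 0 0" --pt "0 0 0" --pt "0 0 0" --pt "0 0 0" --turn '[0,0,0,0,0]' --hand '[0.015,0.015,0.015,0.015,0.015]'

```text
time_s: 2.23
position: [0.5098, -0.1209, 0.1184]
eef_rot: [[1.0, 0.001, 0.003], [0.001, -1.0, -0.002], [0.003, 0.002, -1.0]]
wrist_force: [-2.4, -1.7, 4.1]
finger_gap: 0.0234
grasp_force: 58.9
```

>>> arm_command --pt "0 0 -0.01" --pt "0 0 -0.03" --pt "0 0 -0.06" --pt "0 0 -0.09" --pt "0 0 -0.09" --turn '[0,0,0,0,0]' --hand '[0.015,0.015,0.015,0.015,0.015]'

```text
time_s: 2.65
position: [0.5123, -0.1211, 0.2146]
eef_rot: [[1.0, 0.001, 0.012], [0.001, -1.0, -0.004], [0.012, 0.004, -1.0]]
wrist_force: [0.8, -0.3, 0.9]
finger_gap: 0.0239
grasp_force: 58.9
```

Run:
```python
from h import *
a=cap('side','s2');b=cap('wrist','w2')
s=monitor.state();print(s['position'],s['finger_gap'],s['wrist_force'],s['grasp_force'])
A=cv2.resize(a[110:260,250:450],(800,600))
cv2.imwrite('pics/s2c.png',cv2.resize(np.hstack([A[:,:,::-1],cv2.resize(b,(960,600))[:,:,::-1]]),(800,273)))
```

```text
[ 0.50988455 -0.12021137  0.20892882] 0.02351081942295659 [-0.11887732 -0.30748003 -0.98450401] 58.86591017246246
```

View pics/s2c.png

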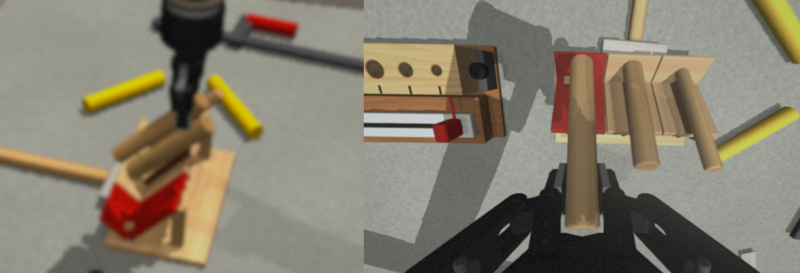

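The dowel is in the grip with the head at wrist crop (582,215) and still tilted; the others lie undisturbed.

Run:
```python
from h import *
np.set_printoptions(precision=4,suppress=True)
def py(n,u,v,y):
    c,d=ray(n,u,v);return c+d*(y-c[1])/d[1]
f=py('side',314.9,192.5,-.12);h=py('side',366.6,163.4,-.12);print(f,h,np.linalg.norm(f-h),np.degrees(np.arctan2(f[0]-h[0],h[2]-f[2])))
S=lambda c,r:('scene',235+c/4,145+r/4)
D=lambda c,r:('side',230+(575-r)/3.2,150+c/3.2)
print('box front corner',tri(ray(*S(397,108)),ray(*D(428,189))))
print('box front edge far',[plane(*D(755,268),z) for z in(.045,.055,.06)], [plane(*D(428,189),z) for z in(.045,.055,.06)])
```

```text
[ 0.6004 -0.12    0.1506] [ 0.4784 -0.12    0.2614] 0.1647860003053253 47.75741534197328
box front corner (array([0.4726, 0.0534, 0.0419]), [6.374800827240856e-05, 6.374800827238709e-05])
box front edge far [array([0.473 , 0.3056, 0.045 ]), array([0.472 , 0.3104, 0.055 ]), array([0.4715, 0.3128, 0.06  ])] [array([0.4723, 0.0558, 0.045 ]), array([0.4713, 0.0636, 0.055 ]), array([0.4708, 0.0675, 0.06  ])]
```

>>> arm_command --pt "-0.015 -0.033 -0.01" --pt "-0.03 -0.066 -0.01" --pt "-0.048 -0.1 -0.01" --pt "-0.065 -0.134 -0.01" --pt "-0.082 -0.168 -0.01" --turn '[0,0,0,0,0]' --hand '[0.015,0.015,0.015,0.015,0.015]'

```text
time_s: 3.17
position: [0.4247, 0.0493, 0.2145]
eef_rot: [[1.0, -0.0, -0.003], [-0.0, -1.0, 0.001], [-0.003, -0.001, -1.0]]
wrist_force: [0.7, 0.8, -0.2]
finger_gap: 0.0236
grasp_force: 59.0
```

>>> arm_command --pt "-0.018 -0.033 0" --pt "-0.036 -0.066 0" --pt "-0.054 -0.1 0" --pt "-0.07 -0.134 0" --pt "-0.07 -0.134 0" --turn '[0,0,0,0,0]' --hand '[0.015,0.015,0.015,0.015,0.015]'

```text
time_s: 3.58
position: [0.3528, 0.1863, 0.2147]
eef_rot: [[1.0, 0.01, -0.004], [0.01, -1.0, 0.002], [-0.004, -0.002, -1.0]]
wrist_force: [0.2, -0.5, -0.3]
finger_gap: 0.0236
grasp_force: 59.0
```

>>> arm_command --pt "0 0 0.02" --pt "0 0 0.04" --pt "0 0 0.055" --pt "0 0 0.055" --pt "0 0 0.055" --turn '[0,0,0,0,0]' --hand '[0.015,0.015,0.015,0.015,0.015]'

```text
time_s: 4.0
position: [0.3553, 0.1813, 0.1595]
eef_rot: [[1.0, 0.001, -0.004], [0.001, -1.0, -0.001], [-0.004, 0.001, -1.0]]
wrist_force: [0.2, -0.4, -0.4]
finger_gap: 0.0235
grasp_force: 59.0
```

Run:
```python
from h import *
a=cap('side','s3');b=cap('scene','n3')
s=monitor.state();print(s['position'],s['finger_gap'],s['wrist_force'],s['time_s'])
A=cv2.resize(a[200:400,230:497],(800,600));cv2.imwrite('pics/s3c.png',A[:,:,::-1])
```

```text
[0.35690138 0.18173745 0.16188141] 0.023312181600976818 [ 0.36149288  0.76397061 -0.03545883] 4.1
```

View pics/s3c.png

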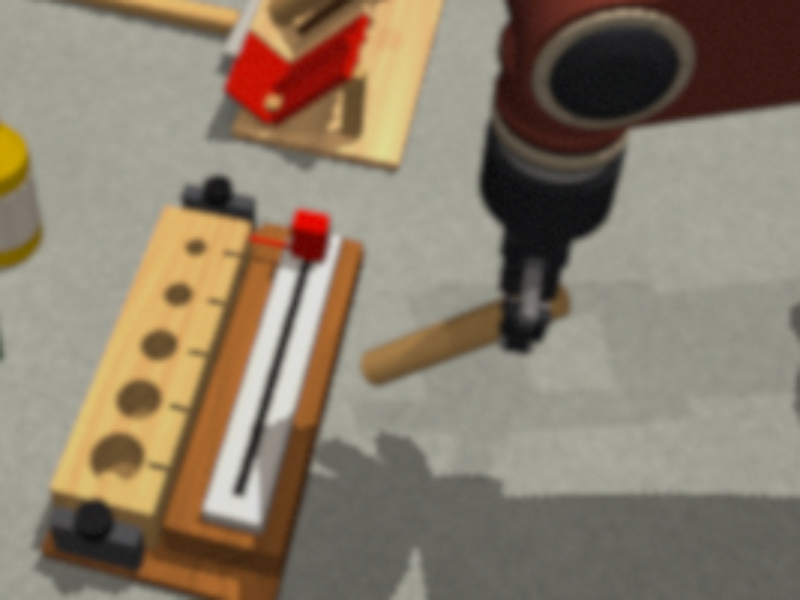

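In the picture the dowel hangs clear in front of the gauge: foot at crop (373,367), head at (564,300).

Run:
```python
from h import *
np.set_printoptions(precision=4,suppress=True)
def py(n,u,v,y):
    c,d=ray(n,u,v);return c+d*(y-c[1])/d[1]
g=lambda c,r:py('side',230+c/2.996,200+r/3,.182)
f=g(375,366);h=g(563,299);print(f,h,np.linalg.norm(f-h),np.degrees(np.arctan2(f[0]-h[0],h[2]-f[2])))
```

```text
[0.4413 0.182  0.0873] [0.3318 0.182  0.1976] 0.15538815507232223 44.758715767363206
```

>>> arm_command --pt "0 0 0.02" --pt "0 0 0.04" --pt "0 0 0.06" --pt "0 0 0.065" --pt "0 0 0.065" --turn '[0,0,0,0,0]' --hand '[0.015,0.015,0.015,0.015,0.015]'

```text
time_s: 4.52
position: [0.356, 0.1815, 0.0956]
eef_rot: [[1.0, 0.001, -0.002], [0.001, -1.0, -0.001], [-0.002, 0.001, -1.0]]
wrist_force: [0.6, -0.7, 0.0]
finger_gap: 0.0235
grasp_force: 59.0
```

>>> arm_command --pt "0.01 0 0" --pt "0.0185 0 0" --pt "0.023 0 -0.003" --pt "0.027 0 -0.006" --pt "0.031 0 -0.009" --turn '[0,0,0,0,0]' --hand '[0.015,0.015,0.015,0.015,0.015]'

```text
time_s: 4.93
position: [0.386, 0.1819, 0.1055]
eef_rot: [[1.0, 0.001, -0.006], [0.001, -1.0, -0.0], [-0.006, 0.0, -1.0]]
wrist_force: [-6.0, 2.6, -0.8]
finger_gap: 0.0236
grasp_force: 59.5
```

>>> arm_command --pt "0.006 0 -0.003" --pt "0.012 0 -0.0065" --pt "0.019 0 -0.01" --pt "0.026 0 -0.013" --pt "0.033 0 -0.016" --turn '[0,0,0,0,0]' --hand '[0.015,0.015,0.015,0.015,0.015]'

```text
time_s: 5.35
position: [0.42, 0.182, 0.122]
eef_rot: [[1.0, 0.001, -0.003], [0.001, -1.0, -0.0], [-0.003, 0.0, -1.0]]
wrist_force: [-2.7, -1.3, 0.1]
finger_gap: 0.0236
grasp_force: 59.5
```

>>> arm_command --pt "0.007 0 -0.002" --pt "0.014 0 -0.004" --pt "0.021 0 -0.005" --pt "0.028 0 -0.006" --pt "0.034 0 -0.006" --turn '[0,0,0,0,0]' --hand '[0.015,0.015,0.015,0.015,0.015]'

```text
time_s: 5.77
position: [0.4553, 0.182, 0.1277]
eef_rot: [[1.0, 0.001, -0.0], [0.001, -1.0, 0.0], [-0.0, -0.0, -1.0]]
wrist_force: [-4.4, 0.4, 2.7]
finger_gap: 0.0235
grasp_force: 62.4
```

Run:
```python
from h import *
a=cap('side','s4')
s=monitor.state();print(s['position'],s['finger_gap'],s['wrist_force'],s['time_s'])
A=cv2.resize(a[200:400,230:497],(800,600));cv2.imwrite('pics/s4c.png',A[:,:,::-1])
```

```text
[0.45628821 0.18190412 0.12765857] 0.023292137786347953 [-3.71499579 -0.79782674  0.80091869] 5.8167
```

View pics/s4c.png

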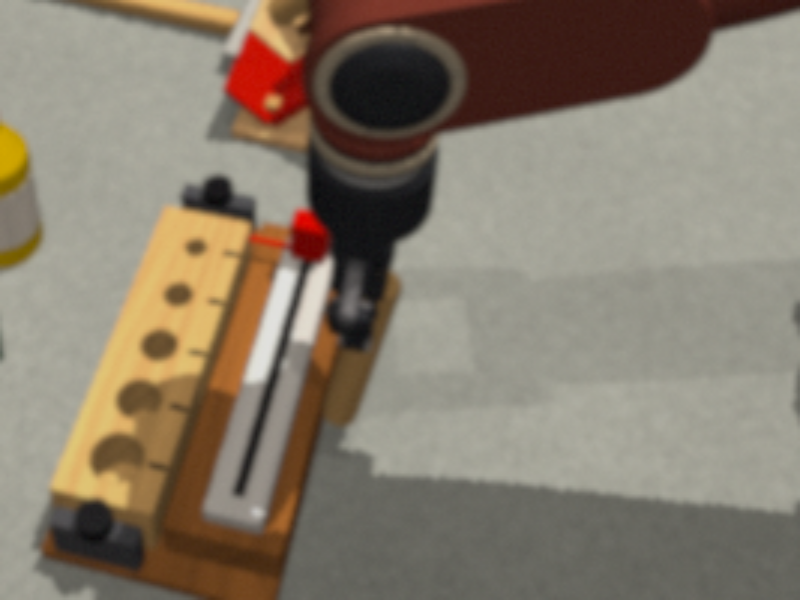

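Dowel is nearly upright against the gauge front: right edge runs from crop (399,288) to (356,412), foot bottom at (341,422). Measuring its tilt from that edge.

Run:
```python
from h import *
np.set_printoptions(precision=4,suppress=True)
im=cv2.imread('pics/s4.png');hsv=cv2.cvtColor(im,cv2.COLOR_BGR2HSV)
# right edge of the wooden rod, by row (full-res pixels)
e=[]
for v in range(302,334):
    row=hsv[v,340:372]; w=np.where((row[:,1]>90)&(row[:,0]>8)&(row[:,0]<28)&(row[:,2]>60))[0]
    if len(w): e.append((v,340+w.max()))
e=np.array(e);print(e.T)
p=np.polyfit(e[:,0],e[:,1],1);print('meas du/dv',p)
cam=viewer.camera_model('side');c=-np.array(cam['R']).T@np.array(cam['t'])
for th in (-4,-2,0,2,4,6,8,10):
    t=np.radians(th);ax=np.array([-np.sin(t),0,np.cos(t)]);f=np.array([.456,.182,.1464])-ax*.1256
    q=[]
    for s in(.02,.07,.12):
        P=f+ax*s; n=np.cross(c-P,ax);n/=np.linalg.norm(n)
        if n[0]>0:n=-n
        q.append(proj('side',P+n*.0125))
    q=np.array(q);b=np.polyfit(q[:,1],q[:,0],1);print(th,b[0],np.polyval(b,320),np.polyval(p,320))
```

```text
[[302 303 304 305 306 307 308 309 310 311 312 313 314 315 316 317 318 319
  320 321 322 323 324 325 326 327 328 329 330 331 332 333]
 [360 359 359 359 358 358 358 357 357 357 356 356 356 355 355 355 354 354
  353 353 353 352 352 352 351 351 351 350 350 350 349 349]]
meas du/dv [ -0.3503 465.5502]
-4 0.025389701016878416 356.1694218756642 353.46810850439863
-2 -0.03134608709928834 355.2163693895449 353.46810850439863
0 -0.08930653640048597 354.26508763617204 353.46810850439863
2 -0.14868089198061646 353.31368948850536 353.46810850439863
4 -0.20967441638812842 352.3600818217257 353.46810850439863
6 -0.2725113568762204 351.40191888785205 353.46810850439863
8 -0.33743843049542643 350.43655386407715 353.46810850439863
10 -0.4047289545441777 349.4609880156743 353.46810850439863
```

>>> arm_command --pt "0.004 0 0" --pt "0.008 0 0" --pt "0.011 0 0" --pt "0.013 0 0" --pt "0.013 0 0" --turn '[0,0,0,0,0]' --hand '[0.015,0.015,0.015,0.015,0.015]'

```text
time_s: 6.23
position: [0.4674, 0.182, 0.1272]
eef_rot: [[1.0, 0.001, -0.001], [0.001, -1.0, 0.0], [-0.001, -0.0, -1.0]]
wrist_force: [-5.5, -0.3, 2.0]
finger_gap: 0.0236
grasp_force: 63.5
```

```bash
cat > tilt.py <<'E'
from h import *
def edges(im,v0,v1,u0,u1):
    hsv=cv2.cvtColor(im,cv2.COLOR_RGB2HSV);e=[]
    for v in range(v0,v1):
        row=hsv[v,u0:u1]; w=np.where((row[:,1]>90)&(row[:,0]>8)&(row[:,0]<28)&(row[:,2]>60))[0]
        if len(w): e.append((v,u0+w.max()))
    return np.array(e)
def slope(P0,th,cam,side):   # silhouette slope of a rod gripped at P0, tilt th deg
    c=-np.array(cam['R']).T@np.array(cam['t']);t=np.radians(th);ax=np.array([-np.sin(t),0,np.cos(t)]);q=[]
    for s in(-.1,-.05,-.03):
        P=np.array(P0)+ax*s;n=np.cross(c-P,ax);n/=np.linalg.norm(n);n=n if n[0]*side>0 else -n
        q.append(proj(None,P+n*.0125,cam))
    q=np.array(q);return np.polyfit(q[:,1],q[:,0],1)
E
python3 - <<'E'
from tilt import *
a=cap('side','s5');s=monitor.state();print(s['position'],s['wrist_force'])
e=edges(a,302,336,330,372);print(e[::4].T.tolist())
e=e[(e[:,0]>308)&(e[:,0]<333)];p=np.polyfit(e[:,0],e[:,1],1)
P=np.array(s['position'])+[0,0,.0187];cam=viewer.camera_model('side')
for t in(-4,-2,0,2,4,6,8):b=slope(P,t,cam,-1);print(t,b[0],np.polyval(b,320))
print(p[0],np.polyval(p,320))
E
```

```text
[0.4673479  0.18201739 0.12721381] [-4.62809813  0.8253459   1.73767597]
[[302, 306, 310, 314, 318, 322, 326, 330, 334], [353, 352, 352, 351, 350, 350, 349, 349, 348]]
-4 0.03903885951051288 350.6663990766775
-2 -0.017249978020530077 349.6583864114548
0 -0.07474658050736946 348.650715889751
2 -0.13363831709612103 347.64136571044907
4 -0.19412837205261205 346.6281012779449
6 -0.25643867085867894 345.60842469682717
8 -0.320813314558182 344.57952155755817
-0.15565217391304437 350.0778260869565
```

>>> arm_command --pt "0.002 0 0" --pt "0.004 0 0" --pt "0.006 0 0" --pt "0.006 0 0" --turn '[0,0,0,0]' --hand '[0.015,0.015,0.015,0.015]'

```text
time_s: 6.62
position: [0.4738, 0.182, 0.1273]
eef_rot: [[1.0, 0.001, 0.0], [0.001, -1.0, 0.0], [0.0, -0.0, -1.0]]
wrist_force: [-4.2, -0.0, 0.7]
finger_gap: 0.0233
grasp_force: 62.3
```

>>> arm_command --pt "-0.01 0 0" --pt "-0.02 0 0" --pt "-0.02 0 -0.03" --pt "-0.02 0 -0.06" --pt "-0.02 0 -0.06" --turn '[0,0,0,0,0]' --hand '[0.015,0.015,0.015,0.015,0.015]'

```text
time_s: 7.03
position: [0.4569, 0.1828, 0.1944]
eef_rot: [[1.0, 0.001, 0.014], [0.001, -1.0, 0.003], [0.014, -0.003, -1.0]]
wrist_force: [0.9, 0.8, 1.0]
finger_gap: 0.0236
grasp_force: 61.5
```

Run:
```python
from tilt import *
np.set_printoptions(precision=3,suppress=True)
a=cap('side','s6');s=monitor.state();print(s['position'],s['wrist_force'],s['time_s'])
P=np.array(s['position'])+[0,0,.0187];cam=viewer.camera_model('side')
f=proj(None,P-[0,0,.1256],cam);m=proj(None,P-[0,0,.05],cam);print(f,m)
v0,v1=int(m[1]),int(f[1])-2
e=edges(a,v0,v1,int(f[0])-4,int(f[0])+25);print(e[::3].T.tolist())
p=np.polyfit(e[:,0],e[:,1],1)
for t in(-4,-2,0,2,4,6):b=slope(P,t,cam,-1);print(t,b[0],np.polyval(b,(v0+v1)/2))
print(p[0],np.polyval(p,(v0+v1)/2))
A=cv2.resize(a[180:400,230:450],(600,600));n=viewer.capture('scene');cv2.imwrite('pics/n6.png',n[:,:,::-1])
B=cv2.resize(n[80:230,300:450],(600,600));cv2.imwrite('pics/s6c.png',cv2.resize(np.hstack([A,B])[:,:,::-1],(800,400)))
```

```text
[0.456 0.183 0.192] [ 0.633 -0.277 -1.08 ] 7.0833
[347.924 321.346] [349.571 298.816]
[[298, 301, 304, 307, 310, 313, 316], [359, 358, 358, 357, 357, 357, 356]]
-4 0.020037606511015778 358.096829248704
-2 -0.03409704780778316 356.6931672267567
0 -0.08928401315715567 355.2831687432466
2 -0.14569555538779094 353.8634638322237
4 -0.2035174647246029 352.43040359768304
6 -0.26295161925544613 350.97999886750466
-0.13896103896103645 357.2638528138527
```

View pics/s6c.png

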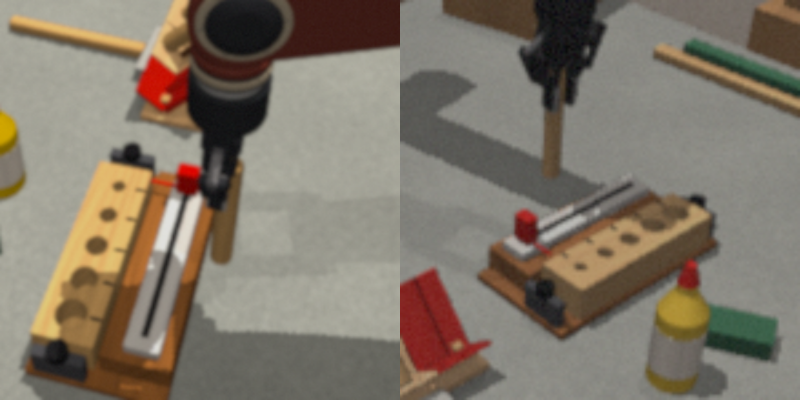

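Dowel is upright (about 1° off), foot at side crop (222,258) and scene crop (551,175); holes are visible and free. Moving above the 25 mm hole.

>>> arm_command --pt "0.035 0 0" --pt "0.07 0 0" --pt "0.105 0 0" --pt "0.138 0 0" --pt "0.138 0 0" --turn '[0,0,0,0,0]' --hand '[0.015,0.015,0.015,0.015,0.015]'

```text
time_s: 7.55
position: [0.5948, 0.1811, 0.1842]
eef_rot: [[1.0, -0.001, -0.001], [-0.001, -1.0, -0.001], [-0.001, 0.001, -1.0]]
wrist_force: [-0.5, -0.3, -0.7]
finger_gap: 0.0229
grasp_force: 61.6
```

>>> arm_command --pt "0 0 0" --pt "0 0 0" --turn '[0,0]' --hand '[0.015,0.015]'

```text
time_s: 7.72
position: [0.5903, 0.1819, 0.1856]
eef_rot: [[1.0, 0.001, -0.003], [0.001, -1.0, -0.001], [-0.003, 0.001, -1.0]]
wrist_force: [0.8, 0.3, -0.6]
finger_gap: 0.0239
grasp_force: 61.6
```

Run:
```python
from h import *
np.set_printoptions(precision=4,suppress=True)
s=monitor.state();P=np.array(s['position']);print(P,np.array(s['eef_rot'])[:,2],s['time_s'])
a=cap('side','s7');n=cap('scene','n7')
for nm,im in(('side',a),('scene',n)):
    f=proj(nm,P+[0,0,.0187-.1256]);g=proj(nm,P+[0,0,.0187-.04]);print(nm,f,g)
A=cv2.resize(a[230:350,240:360],(600,600),interpolation=cv2.INTER_CUBIC);B=cv2.resize(n[110:190,330:410],(600,600),interpolation=cv2.INTER_CUBIC)
cv2.imwrite('pics/s7c.png',cv2.resize(np.hstack([A,B])[:,:,::-1],(800,400)))
```

```text
[0.5903 0.1819 0.1856] [-0.0026 -0.0005 -1.    ] 7.7167
side [284.884  309.6645] [282.6252 284.0711]
scene [385.2091 164.0662] [387.956  142.8029]
```

View pics/s7c.png

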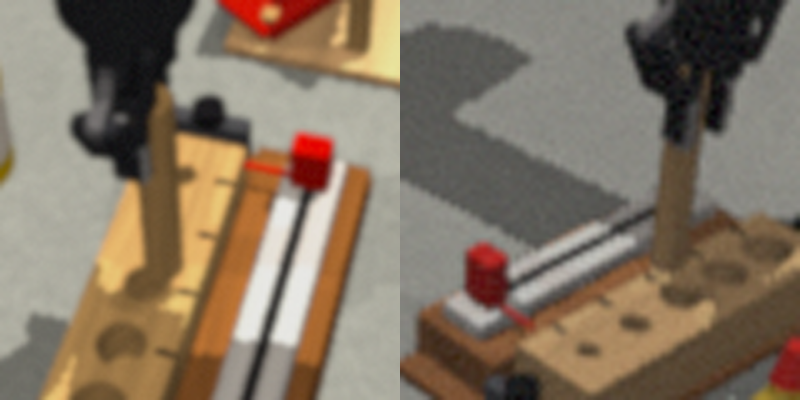

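The picture shows the dowel over the strip with its foot at side crop (165,268) and scene crop (672,262). The 25 mm hole peeks out beside it at side crop (146,284) and scene crop (683,292), so the foot is still short of it in x.

Run:
```python
from h import *
np.set_printoptions(precision=4,suppress=True)
A=lambda x,y:('side',240+x/3.333,230+y/3.333)
B=lambda x,y:('scene',330+(x-400)/5,110+y/5)
F,r=tri(ray(*A(165,268)),ray(*B(672,262)));print('foot',F,r)
# axis point where each side row meets the rod, on scene epipolar: use plane through rod axis y=F[1]
def py(n,u,v,y):
    c,d=ray(n,u,v);return c+d*(y-c[1])/d[1]
def px(n,u,v,x):
    c,d=ray(n,u,v);return c+d*(x-c[0])/d[0]
print('upper side',py(*A(162.5,150),F[1]),'upper scene',px(*B(686,150),F[0]),px(*B(672,262),F[0]))
print('hole now',plane(*A(146,284),.06),plane(*B(683,292),.06))
print(monitor.state()['position'])
```

```text
foot [0.5816 0.184  0.0808] [0.0021533642382585805, 0.002153364238258659]
upper side [0.5754 0.184  0.1991] upper scene [0.5816 0.1873 0.1687] [0.5816 0.1875 0.0784]
hole now [0.5932 0.1835 0.06  ] [0.5945 0.1873 0.06  ]
[0.5902 0.1821 0.1868]
```

>>> arm_command --pt "0.0135 -0.001 0" --pt "0.0135 -0.001 0.006" --pt "0.0135 -0.001 0.013" --pt "0.0135 -0.001 0.015" --pt "0.0135 -0.001 0.015" --turn '[0,0,0,0,0]' --hand '[0.015,0.015,0.015,0.015,0.015]'

```text
time_s: 8.23
position: [0.6034, 0.183, 0.1706]
eef_rot: [[1.0, 0.001, -0.003], [0.001, -1.0, -0.0], [-0.003, 0.0, -1.0]]
wrist_force: [-0.1, -0.5, -1.2]
finger_gap: 0.0236
grasp_force: 61.6
```

>>> arm_command --pt "0 0 0.001" --pt "0 0 0.002" --pt "0 0 0.003" --pt "0 0 0.004" --pt "0 0 0.005" --turn '[0,0,0,0,0]' --hand '[0.015,0.015,0.015,0.015,0.015]'

```text
time_s: 8.65
position: [0.6051, 0.1831, 0.1674]
eef_rot: [[1.0, 0.001, 0.0], [0.001, -1.0, 0.0], [0.0, -0.0, -1.0]]
wrist_force: [0.1, -0.5, -1.4]
finger_gap: 0.0235
grasp_force: 61.6
```

>>> arm_command --pt "0 0 0.001" --pt "0 0 0.002" --pt "0 0 0.003" --pt "0 0 0.004" --pt "0 0 0.004" --turn '[0,0,0,0,0]' --hand '[0.015,0.015,0.015,0.015,0.015]'

```text
time_s: 9.07
position: [0.6049, 0.1831, 0.163]
eef_rot: [[1.0, 0.001, -0.0], [0.001, -1.0, 0.0], [-0.0, -0.0, -1.0]]
wrist_force: [0.3, 0.3, -0.2]
finger_gap: 0.0233
grasp_force: 61.6
```

>>> arm_command --pt "0 0 0.001" --pt "0 0 0.002" --pt "0 0 0.003" --pt "0 0 0.003" --turn '[0,0,0,0]' --hand '[0.015,0.015,0.015,0.015]'

```text
time_s: 9.4
position: [0.6049, 0.183, 0.16]
eef_rot: [[1.0, 0.001, -0.0], [0.001, -1.0, -0.0], [-0.0, 0.0, -1.0]]
wrist_force: [-0.8, -0.6, 0.6]
finger_gap: 0.0238
grasp_force: 61.6
```

>>> arm_command --pt "0 0 0.001" --pt "0 0 0.002" --pt "0 0 0.003" --pt "0 0 0.003" --turn '[0,0,0,0]' --hand '[0.015,0.015,0.015,0.015]'

```text
time_s: 9.73
position: [0.6049, 0.183, 0.157]
eef_rot: [[1.0, 0.001, -0.0], [0.001, -1.0, -0.0], [-0.0, 0.0, -1.0]]
wrist_force: [0.2, 0.1, -1.0]
finger_gap: 0.0237
grasp_force: 61.6
```

>>> arm_command --pt "0.001 0 0.001" --pt "0.002 0 0.002" --pt "0.003 0 0.002" --pt "0.003 0 0.002" --turn '[0,0,0,0]' --hand '[0.015,0.015,0.015,0.015]'

```text
time_s: 10.07
position: [0.6073, 0.1832, 0.155]
eef_rot: [[1.0, 0.001, -0.003], [0.001, -1.0, 0.0], [-0.003, -0.0, -1.0]]
wrist_force: [-4.0, 0.6, 1.3]
finger_gap: 0.0231
grasp_force: 62.1
```

The foot is caught in the hole (−4 N in x); righting the dowel while lowering.

>>> arm_command --pt "0.001 0 0" --pt "0.002 0 0.001" --pt "0.003 0 0.002" --pt "0.003 0 0.003" --turn '[0,0,0,0]' --hand '[0.015,0.015,0.015,0.015]'

```text
time_s: 10.4
position: [0.6109, 0.1832, 0.1523]
eef_rot: [[1.0, 0.001, -0.001], [0.001, -1.0, 0.0], [-0.001, -0.0, -1.0]]
wrist_force: [-5.4, 0.3, 3.4]
finger_gap: 0.0237
grasp_force: 61.6
```

Run:
```python
from tilt import *
a=cap('side','s8');s=monitor.state();print(s['position'],s['wrist_force'])
hsv=cv2.cvtColor(a,cv2.COLOR_RGB2HSV)
P=np.array(s['position'])+[-.009,0,.0187];cam=viewer.camera_model('side')
print([proj(None,P-[0,0,d],cam).tolist() for d in(0,.03,.09)])
b=[slope(P,t,cam,-1) for t in(-3,0,3,6)];print([(x[0],np.polyval(x,300)) for x in b])
g=cv2.cvtColor(a,cv2.COLOR_RGB2GRAY).astype(int)
for v in range(272,312,4):
    print(v,[int(x) for x in g[v,272:300]])
```

```text
[0.61079349 0.18316023 0.15205842] [-3.8075311  -0.20251327  1.61421382]
[[276.6574344415526, 281.4159913924571], [277.61699723125207, 290.84447858933413], [279.41359936244623, 308.4975601528156]]
[(np.float64(0.16333980001874804), np.float64(286.16998581234685)), (np.float64(0.08666437753585678), np.float64(284.67677808891125)), (np.float64(0.00746244278053767), np.float64(283.17407129546757)), (np.float64(-0.07486257736048552), np.float64(281.655505577952))]
272 [24, 21, 23, 43, 67, 93, 97, 92, 83, 93, 127, 160, 177, 183, 187, 187, 187, 185, 185, 185, 185, 184, 181, 182, 182, 182, 177, 170]
276 [22, 27, 40, 63, 78, 85, 84, 79, 76, 80, 109, 151, 180, 186, 186, 184, 184, 185, 187, 186, 182, 182, 185, 191, 192, 192, 193, 195]
280 [19, 23, 39, 62, 77, 85, 85, 83, 79, 77, 88, 124, 161, 182, 187, 188, 186, 184, 179, 173, 157, 137, 122, 115, 121, 139, 167, 186]
284 [54, 71, 73, 74, 77, 82, 85, 83, 83, 78, 78, 104, 151, 180, 187, 187, 183, 182, 182, 177, 158, 133, 118, 120, 129, 151, 171, 183]
288 [48, 69, 76, 76, 79, 83, 87, 85, 84, 79, 74, 87, 120, 159, 176, 181, 184, 185, 187, 183, 182, 182, 186, 192, 195, 192, 189, 189]
292 [51, 69, 83, 85, 85, 87, 89, 87, 87, 85, 80, 78, 97, 142, 174, 185, 186, 183, 180, 179, 182, 185, 192, 193, 190, 188, 193, 195]
296 [153, 135, 103, 85, 88, 89, 90, 89, 87, 86, 82, 80, 79, 86, 89, 88, 87, 88, 86, 90, 103, 130, 164, 182, 189, 195, 198, 197]
300 [170, 165, 137, 101, 86, 88, 90, 88, 88, 86, 83, 82, 79, 76, 79, 87, 91, 91, 96, 102, 119, 143, 163, 178, 185, 184, 176, 155]
304 [186, 184, 163, 127, 98, 89, 89, 89, 87, 86, 85, 84, 83, 85, 117, 155, 180, 187, 187, 182, 176, 177, 182, 185, 188, 188, 187, 187]
308 [192, 190, 182, 156, 118, 94, 90, 90, 88, 87, 85, 84, 84, 82, 101, 137, 168, 183, 179, 176, 178, 184, 187, 188, 187, 187, 188, 188]
```

>>> arm_command --pt "-0.002 0 0" --pt "-0.004 0 0" --pt "-0.005 0 0" --pt "-0.005 0 0" --turn '[0,0,0,0]' --hand '[0.015,0.015,0.015,0.015]'

```text
time_s: 10.78
position: [0.6069, 0.183, 0.1526]
eef_rot: [[1.0, 0.001, 0.003], [0.001, -1.0, 0.0], [0.003, -0.0, -1.0]]
wrist_force: [0.7, -0.0, -0.8]
finger_gap: 0.0236
grasp_force: 60.6
```

```bash
cat > rt.py <<'E'
from tilt import *
def rod(name):
    a=cap('side',name);s=monitor.state();g=cv2.cvtColor(a,cv2.COLOR_RGB2GRAY).astype(float)
    P=np.array(s['position'])+[-.009,0,.0187];cam=viewer.camera_model('side')
    u=lambda v,i:None
    R=[]
    for v in range(272,312):
        c=proj(None,P-[0,0,.05],cam)[0]+.1*(v-296); c=int(c)
        r=g[v,c:c+14];k=np.where((r[:-1]<130)&(r[1:]>=130))[0]
        if len(k) : R.append((v,c+k[0]+(130-r[k[0]])/(r[k[0]+1]-r[k[0]])))
    R=np.array(R);p=np.polyfit(R[:,0],R[:,1],1)
    for _ in range(3):
        ok=abs(np.polyval(p,R[:,0])-R[:,1])<.6;p=np.polyfit(R[ok,0],R[ok,1],1)
    ts=np.arange(-6,7);sl=np.array([slope(P,t,cam,-1)[0] for t in ts])
    print(s['position'].tolist() if hasattr(s['position'],'tolist') else s['position'],s['wrist_force'],'slope',p,ok.sum(),'tilt deg',np.interp(-p[0],-sl,ts))
E
python3 -c "
from rt import *;rod('s9')"
```

```text
[0.6068926435049358, 0.18294053439510558, 0.15266476440198687] [ 0.36223072 -0.43146551 -1.19100082] slope [9.64565905e-02 2.57974122e+02] 31 tilt deg -0.5522143761674452
```

>>> arm_command --pt "0 0 0.0015" --pt "0 0 0.003" --pt "0 0 0.0045" --pt "0 0 0.006" --pt "0 0 0.006" --turn '[0,0,0,0,0]' --hand '[0.015,0.015,0.015,0.015,0.015]'

```text
time_s: 11.25
position: [0.6064, 0.1831, 0.1462]
eef_rot: [[1.0, 0.001, 0.001], [0.001, -1.0, 0.0], [0.001, -0.0, -1.0]]
wrist_force: [1.9, 1.1, -0.8]
finger_gap: 0.0236
grasp_force: 60.5
```

>>> arm_command --pt "0 0 0.0015" --pt "0 0 0.003" --pt "0 0 0.0045" --pt "0 0 0.006" --pt "0 0 0.006" --turn '[0,0,0,0,0]' --hand '[0.015,0.015,0.015,0.015,0.015]'

```text
time_s: 11.67
position: [0.6062, 0.1831, 0.1401]
eef_rot: [[1.0, 0.001, 0.0], [0.001, -1.0, 0.0], [0.0, -0.0, -1.0]]
wrist_force: [2.7, 1.2, -0.1]
finger_gap: 0.0237
grasp_force: 60.5
```

>>> arm_command --pt "0 0 0.0015" --pt "0 0 0.003" --pt "0 0 0.0045" --pt "0 0 0.006" --pt "0 0 0.006" --turn '[0,0,0,0,0]' --hand '[0.015,0.015,0.015,0.015,0.015]'

```text
time_s: 12.08
position: [0.6061, 0.1831, 0.134]
eef_rot: [[1.0, 0.001, 0.0], [0.001, -1.0, 0.0], [0.0, -0.0, -1.0]]
wrist_force: [2.7, 1.8, -0.1]
finger_gap: 0.0234
grasp_force: 60.4
```

>>> arm_command --pt "0 0 0.001" --pt "0 0 0.002" --pt "0 0 0.003" --pt "0 0 0.004" --pt "0 0 0.004" --turn '[0,0,0,0,0]' --hand '[0.015,0.015,0.015,0.015,0.015]'

```text
time_s: 12.5
position: [0.606, 0.1831, 0.1301]
eef_rot: [[1.0, 0.001, 0.0], [0.001, -1.0, 0.0], [0.0, -0.0, -1.0]]
wrist_force: [2.8, 1.4, 0.6]
finger_gap: 0.0235
grasp_force: 60.4
```

Expected floor contact near TCP z ≈ 0.125; stepping more finely.

>>> arm_command --pt "0 0 0.001" --pt "0 0 0.002" --pt "0 0 0.003" --pt "0 0 0.003" --turn '[0,0,0,0]' --hand '[0.015,0.015,0.015,0.015]'

```text
time_s: 12.83
position: [0.606, 0.1831, 0.1271]
eef_rot: [[1.0, 0.001, -0.0], [0.001, -1.0, 0.0], [-0.0, -0.0, -1.0]]
wrist_force: [3.1, 1.3, -0.1]
finger_gap: 0.0233
grasp_force: 60.4
```

>>> arm_command --pt "0 0 0.001" --pt "0 0 0.002" --pt "0 0 0.002" --turn '[0,0,0]' --hand '[0.015,0.015,0.015]'

```text
time_s: 13.08
position: [0.6062, 0.1831, 0.1256]
eef_rot: [[1.0, 0.001, 0.0], [0.001, -1.0, 0.0], [0.0, -0.0, -1.0]]
wrist_force: [2.2, 2.0, 2.6]
finger_gap: 0.0233
grasp_force: 60.8
```

>>> arm_command --pt "0 0 0.0005" --pt "0 0 0.001" --pt "0 0 0.001" --turn '[0,0,0]' --hand '[0.015,0.015,0.015]'

```text
time_s: 13.33
position: [0.6065, 0.1831, 0.1256]
eef_rot: [[1.0, 0.001, 0.001], [0.001, -1.0, 0.0], [0.001, -0.0, -1.0]]
wrist_force: [0.8, 0.6, 6.2]
finger_gap: 0.0238
grasp_force: 60.9
```

Firm stop at the floor depth. Releasing and going up.

>>> arm_command --pt "0 0 -0.001" --pt "0 0 -0.001" --pt "0 0 -0.001" --pt "0 0 -0.001" --pt "0 0 -0.001" --turn '[0,0,0,0,0]' --hand '[0.03,0.05,0.055,0.055,0.055]'

```text
time_s: 13.75
position: [0.6053, 0.1828, 0.1244]
eef_rot: [[1.0, 0.001, -0.002], [0.001, -1.0, -0.001], [-0.002, 0.001, -1.0]]
wrist_force: [-0.4, 0.3, -0.5]
finger_gap: 0.055
grasp_force: 0.0
```

>>> arm_command --pt "0 0 -0.01" --pt "0 0 -0.03" --pt "0 0 -0.06" --pt "0 0 -0.09" --pt "0 0 -0.1" --turn '[0,0,0,0,0]' --hand '[0.055,0.055,0.055,0.055,0.055]'

```text
time_s: 14.17
position: [0.6082, 0.1835, 0.2319]
eef_rot: [[1.0, 0.001, 0.008], [0.001, -1.0, 0.001], [0.008, -0.001, -1.0]]
wrist_force: [0.5, -0.1, 1.4]
finger_gap: 0.0554
grasp_force: 0.0
```

Run:
```python
from tilt import *
np.set_printoptions(precision=4,suppress=True)
s=monitor.state();print(s['position'],s['time_s'])
a=cap('side','s10');n=cap('scene','n10')
g=cv2.cvtColor(a,cv2.COLOR_RGB2GRAY).astype(int)
for X in([.5955,.183,.18],[.5955,.183,.06]):print(proj('side',X),proj('scene',X))
for v in range(236,320,8):print(v,g[v,264:300:1].tolist())
# red cursor: grip blob on each view
for nm,im,z in(('side',a,0),('scene',n,0)):
    h=cv2.cvtColor(im,cv2.COLOR_RGB2HSV);m=(((h[:,:,0]<6)|(h[:,:,0]>174))&(h[:,:,1]>160)&(h[:,:,2]>80)).astype(np.uint8)
    k,l,st,c=cv2.connectedComponentsWithStats(m)
    for i in range(1,k):
        if st[i,4]>20:print(nm,st[i].tolist(),c[i])
```

```text
[0.6082 0.1835 0.2319] 14.1667
[279.4589 278.967 ] [389.9294 139.22  ]
[282.8492 314.7972] [385.9857 169.0206]
236 [25, 22, 14, 15, 12, 19, 22, 23, 24, 19, 18, 17, 20, 23, 31, 45, 78, 121, 155, 170, 176, 175, 173, 176, 178, 176, 176, 175, 173, 173, 177, 175, 172, 175, 174, 174]
244 [34, 38, 45, 52, 57, 51, 40, 28, 23, 20, 19, 14, 20, 16, 14, 25, 50, 100, 146, 173, 177, 176, 174, 172, 172, 173, 176, 175, 175, 175, 175, 175, 176, 172, 159, 135]
252 [71, 109, 114, 83, 41, 32, 76, 132, 168, 179, 178, 176, 174, 173, 173, 176, 175, 176, 178, 177, 176, 176, 176, 174, 175, 174, 171, 173, 172, 174, 172, 173, 173, 173, 176, 175]
260 [19, 21, 21, 25, 31, 45, 83, 131, 167, 175, 174, 173, 173, 174, 174, 173, 173, 172, 174, 173, 174, 174, 174, 175, 173, 172, 170, 168, 162, 162, 165, 167, 165, 144, 110, 75]
268 [20, 20, 24, 37, 60, 79, 90, 109, 140, 165, 173, 175, 174, 173, 174, 177, 174, 173, 172, 172, 174, 174, 177, 178, 179, 170, 137, 96, 62, 51, 45, 45, 40, 39, 36, 31]
276 [172, 171, 172, 168, 166, 163, 162, 162, 158, 159, 161, 165, 174, 177, 179, 178, 174, 177, 181, 183, 181, 181, 183, 184, 18
[... 1278 characters left out ...]
] [595.8333  80.0625]
side [494, 97, 25, 10, 68] [504.9118 101.8382]
side [472, 101, 15, 10, 41] [477.8293 105.7561]
side [306, 205, 47, 36, 791] [327.3148 223.7838]
side [219, 230, 9, 12, 74] [222.7297 235.9865]
side [601, 246, 39, 34, 769] [621.8557 260.9272]
side [327, 270, 13, 17, 162] [332.7593 277.9691]
side [517, 280, 24, 13, 138] [528.8043 286.1957]
side [622, 286, 18, 15, 129] [630.5194 292.4806]
side [573, 327, 37, 24, 283] [595.2297 339.9046]
side [574, 349, 29, 10, 69] [589.4058 354.8696]
scene [344, 159, 7, 12, 68] [346.7647 164.4412]
scene [404, 177, 8, 11, 58] [407.9655 182.7586]
scene [294, 181, 39, 39, 733] [309.9468 200.9836]
scene [98, 275, 16, 31, 314] [105.4745 289.4395]
```

The dowel stands free and upright (axis slope matches vertical, near rim of its head where expected). Now gripping the cursor across y to slide it.

>>> arm_command --pt "-0.025 0.025 0" --pt "-0.05 0.052 0" --pt "-0.075 0.08 0" --pt "-0.096 0.104 0" --pt "-0.096 0.104 0" --turn '[0,0,0,0,0]' --hand '[0.055,0.055,0.055,0.055,0.055]'

```text
time_s: 14.68
position: [0.5061, 0.0762, 0.2221]
eef_rot: [[1.0, -0.002, -0.006], [-0.002, -1.0, -0.002], [-0.006, 0.002, -1.0]]
wrist_force: [0.5, 0.2, -0.4]
finger_gap: 0.0551
grasp_force: 0.0
```

>>> arm_command --pt "0 0 0.0" --pt "0 0 0.03" --pt "0 0 0.06" --pt "0 0 0.08" --pt "0 0 0.08" --turn '[0,0,0,0,0]' --hand '[0.055,0.055,0.055,0.055,0.055]'

```text
time_s: 15.1
position: [0.5066, 0.0797, 0.1387]
eef_rot: [[1.0, 0.002, -0.011], [0.002, -1.0, 0.0], [-0.011, -0.0, -1.0]]
wrist_force: [-0.2, 0.3, -1.5]
finger_gap: 0.0548
grasp_force: 0.0
```

Run:
```python
from h import *
np.set_printoptions(precision=4,suppress=True)
s=monitor.state();m=viewer.camera_model('wrist');a=cap('wrist','w11');print(s['position'],s['wrist_force'])
h=cv2.cvtColor(a,cv2.COLOR_RGB2HSV);k=(((h[:,:,0]<6)|(h[:,:,0]>174))&(h[:,:,1]>160)&(h[:,:,2]>60)).astype(np.uint8)
n,l,st,c=cv2.connectedComponentsWithStats(k)
for i in range(1,n):
    if st[i,4]>60:print(st[i].tolist(),c[i])
for X in([.51,.079,.1],[.524,.069,.1],[.524,.089,.1]):print(proj(None,X,m))
```

```text
[0.5066 0.0797 0.1387] [-0.2051  0.3169 -1.4654]
[502, 55, 138, 167, 15531] [573.084  137.6866]
[320, 146, 5, 38, 88] [321.5114 159.8068]
[308, 206, 26, 30, 660] [320.5576 221.4106]
[319.6694 219.9959]
[334.2141 201.4027]
[305.179  201.3578]
```

>>> arm_command --pt "0 0 0.02" --pt "0 0 0.04" --pt "0 0 0.06" --pt "0 0 0.063" --pt "0 0 0.063" --turn '[0,0,0,0,0]' --hand '[0.055,0.055,0.055,0.055,0.055]'

```text
time_s: 15.57
position: [0.5101, 0.0793, 0.0821]
eef_rot: [[1.0, 0.001, -0.001], [0.001, -1.0, 0.0], [-0.001, -0.0, -1.0]]
wrist_force: [0.2, -0.3, -0.5]
finger_gap: 0.055
grasp_force: 0.0
```

>>> arm_command --pt "0 0 0" --pt "0 0 0" --pt "0 0 0" --pt "0 0 0" --pt "0 0 0" --turn '[0,0,0,0,0]' --hand '[0.04,0.03,0.022,0.015,0.015]'

```text
time_s: 15.98
position: [0.5115, 0.0791, 0.0844]
eef_rot: [[1.0, 0.0, 0.003], [0.0, -1.0, 0.0], [0.003, -0.0, -1.0]]
wrist_force: [-1.2, -0.5, 6.3]
finger_gap: 0.0186
grasp_force: 60.8
```

>>> arm_command --pt "0 -0.008 -0.001" --pt "0 -0.018 -0.001" --pt "0 -0.03 -0.001" --pt "0 -0.042 -0.001" --pt "0 -0.052 -0.001" --turn '[0,0,0,0,0]' --hand '[0.015,0.015,0.015,0.015,0.015]'

```text
time_s: 16.4
position: [0.512, 0.1324, 0.0845]
eef_rot: [[1.0, 0.001, 0.005], [0.001, -1.0, 0.0], [0.005, -0.0, -1.0]]
wrist_force: [6.5, -1.8, 1.3]
finger_gap: 0.0187
grasp_force: 60.2
```

>>> arm_command --pt "0 -0.012 0" --pt "0 -0.024 0" --pt "0 -0.036 0" --pt "0 -0.046 0" --pt "0 -0.052 0" --turn '[0,0,0,0,0]' --hand '[0.015,0.015,0.015,0.015,0.015]'

```text
time_s: 16.82
position: [0.5127, 0.1848, 0.0845]
eef_rot: [[1.0, 0.002, 0.008], [0.002, -1.0, 0.0], [0.008, -0.0, -1.0]]
wrist_force: [10.3, -2.4, -1.0]
finger_gap: 0.0183
grasp_force: 59.9
```

>>> arm_command --pt "0 0 0" --pt "0 0 0" --turn '[0,0]' --hand '[0.015,0.015]'

```text
time_s: 16.98
position: [0.5127, 0.1851, 0.0845]
eef_rot: [[1.0, 0.002, 0.008], [0.002, -1.0, 0.002], [0.008, -0.002, -1.0]]
wrist_force: [9.1, 0.9, -1.1]
finger_gap: 0.0185
grasp_force: 59.9
```

>>> arm_command --pt "0.0015 0.0015 0" --pt "0.0015 0.0015 0" --pt "0.0015 0.0015 0" --turn '[0,0,0]' --hand '[0.015,0.015,0.015]'

```text
time_s: 17.23
position: [0.5128, 0.1828, 0.0844]
eef_rot: [[1.0, 0.001, 0.004], [0.001, -1.0, 0.001], [0.004, -0.001, -1.0]]
wrist_force: [4.7, 1.6, 4.8]
finger_gap: 0.0187
grasp_force: 60.6
```

>>> arm_command --pt "0 0 0" --pt "0 0 0" --pt "0 0 0" --pt "0 0 0" --pt "0 0 0" --turn '[0,0,0,0,0]' --hand '[0.03,0.05,0.05,0.05,0.05]'

```text
time_s: 17.65
position: [0.5107, 0.1814, 0.0826]
eef_rot: [[1.0, 0.001, -0.002], [0.001, -1.0, -0.0], [-0.002, 0.0, -1.0]]
wrist_force: [-1.4, 0.9, -0.1]
finger_gap: 0.0501
grasp_force: 0.0
```

>>> arm_command --pt "0 0 -0.015" --pt "0 0 -0.04" --pt "0 0 -0.075" --pt "0 0 -0.11" --pt "0 0 -0.145" --turn '[0,0,0,0,0]' --hand '[0.05,0.05,0.05,0.05,0.05]'

```text
time_s: 18.07
position: [0.5108, 0.1813, 0.2292]
eef_rot: [[1.0, 0.001, -0.002], [0.001, -1.0, -0.0], [-0.002, 0.0, -1.0]]
wrist_force: [0.4, 0.2, 0.1]
finger_gap: 0.0502
grasp_force: 0.0
```

>>> arm_command --pt "-0.02 0 0" --pt "-0.04 0 0" --pt "-0.06 0 0" --pt "-0.08 0 0" --pt "-0.08 0 0" --turn '[0,0,0,0,0]' --hand '[0.05,0.05,0.05,0.05,0.05]'

```text
time_s: 18.48
position: [0.4289, 0.1815, 0.2279]
eef_rot: [[1.0, 0.002, -0.002], [0.002, -1.0, 0.0], [-0.002, -0.0, -1.0]]
wrist_force: [0.7, 0.8, 0.2]
finger_gap: 0.0498
grasp_force: 0.0
```

Run:
```python
from h import *
np.set_printoptions(precision=4,suppress=True)
s=monitor.state();print(s['position'],s['wrist_force'],s['time_s'])
for nm in('side','scene'):
    im=cap(nm,nm+'12');h=cv2.cvtColor(im,cv2.COLOR_RGB2HSV);k=(((h[:,:,0]<6)|(h[:,:,0]>174))&(h[:,:,1]>160)&(h[:,:,2]>80)).astype(np.uint8)
    n,l,st,c=cv2.connectedComponentsWithStats(k);p=proj(nm,[.5105,.184,.08]);print(nm,'pred',p)
    for i in range(1,n):
        if st[i,4]>8 and np.hypot(*(c[i]-p))<40:print(st[i].tolist(),c[i])
    g=cv2.cvtColor(im,cv2.COLOR_RGB2GRAY)
    if nm=='side':
        for v in(284,292,308):
            r=g[v,262:300].astype(int);w=np.where(r<125)[0];print(v,262+w.min() if len(w) else 0,r[8:30].tolist())
```

```text
[0.4289 0.1815 0.2279] [0.6909 0.7923 0.1512] 18.4833
side pred [321.6395 317.9163]
[315, 308, 13, 18, 188] [321.3883 316.633 ]
284 274 [168, 166, 162, 143, 110, 90, 91, 104, 110, 112, 113, 109, 98, 88, 81, 99, 134, 167, 184, 186, 186, 180]
292 275 [163, 162, 161, 156, 140, 109, 85, 83, 83, 84, 82, 85, 85, 83, 81, 85, 111, 152, 182, 186, 185, 184]
308 277 [190, 192, 194, 193, 190, 184, 156, 113, 87, 84, 84, 84, 84, 82, 82, 82, 83, 102, 142, 171, 181, 181]
scene pred [368.8108 153.6503]
[365, 148, 8, 12, 72] [368.3611 153.2639]
```

```bash
python3 -c "
from h import *
print(workorder.sign_off())"
```

```text
the job is handed in; nothing more can be done
None
```

I handed the job in at about 18.5 s. The red trough's dowel (about 25 mm by its grip width) stands home in the 25 mm hole. The cursor is let go within about 2 mm of it by my measurements, and the gripper is clear. I did not re-measure the other two dowels or the loose items at the end, and the sign-off call returned no verdict.

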